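# Open the child-resistant solvent bottle on the board-rework bench

## Robot

A 6-joint arm with a two-finger parallel gripper is mounted at the origin on the work surface. World frame = base frame: x ahead of the robot, y to its left, z up, the work surface at z = 0. Lengths are in m, angles in rad, forces in N, time in s.
With the tool pointing down it reaches from about 0.35 to 0.875 m from the base axis. Payload 4.2 kg.
Tool frame: the origin (TCP) lies midway between the tips of the shut fingers; the grasp point (between the pads) lies 19 mm behind it (robot.pinch_z is the distance from the TCP to the grasp point, in m); z points along the fingers, y is the line along which they close (so a half turn about z gives the same grasp; the last joint's range is limited). The gripper opens to 85 mm and grips with 20 to 120 N. Pads are 22 mm wide; open, the fingers measure 114 mm over their backs; the gripper's body (76 mm by 85 mm) begins 54 mm behind the grasp point. The pads swing forward as they close: fully open they stand 13 mm farther back than shut.
Start: joints at [-1.082, 0.385, 0.008, 0, -1.194, -0.259], TCP at [0.142, -0.609, 0.231] pointing down, gripper open.
Joint ranges: [-3.14, 3.14], [-1.21, 2.06], [-1.07, 1.41], [-3.16, 2.05], [-2.99, -0.16], [-3.1, 3.1]. Speed limits (rad/s): [2.79, 2.79, 3.14, 3.14, 3.14, 3.14].

## Interface

Orientations are given as a rotation vector (axis times angle).
In Python, from cell import robot gives the robot as it stands. The module is installed in compiled form; this text tells all that it offers.
- The arm moves only by the shell command python3 -m jog 'ROWS' [OPENING] [FORCE]. ROWS is JSON, one flat list of numbers, 6 for each row, row after row: the shift along the tool's x, y, z in mm, then the turn, a rotation vector about the tool's x, y, z in degrees. A call has 1 to 12 rows; each row shifts and turns the commanded pose from where the row before left it, along the tool's axes as they then stand; what a row does not reach is not made up. A row lasts 1/8 s, in which the tool goes at most 62.5 mm and 10.7 degrees, less where a joint would pass 70% of its speed; a pose out of reach is approached as far as the arm can. A call with a gripper value outside its range is refused whole. OPENING is the opening, from 0 (shut) to 1 (fully open), set as the call begins (- or left out, the last holds). The fingers move at their own pace and stop on an object; FORCE is the grip in N (left out, the last holds). Time passes only in rows, so rows that do not move let the fingers close. It gives the time, the measured TCP pose, the force, the opening and the grip force at its end, in the units of the state.
- robot.sense(): the state, without advancing time (a new reading comes with each control period).
- robot.grab_frame(name): name is "scene" or "top" or "wrist"; returns a dict with "image" (400x640x3 uint8, red, green, blue), "range_z" (400x640 float32, m along the optical axis (not along the pixel's ray), 0 where there is no reading), "mtx" (3x3 intrinsics, pixels), "dist" ([k1, k2, p1, p2, k3] as OpenCV has them; the pictures are not rectified), "xyz" and "orientation" of the camera in the world; the wrist camera has in their place "mount" (4x4, takes a point from camera to tool coordinates, whose origin is the TCP and whose axes are the flange's). Camera axes: x right, y down, z forward; pixel columns grow to the right and rows downward; lengths in m; the calibration is good to about 2 mm. A picture is of the moment at which its call begins: read the wrist's pose just before it.
- robot.job_done(): hands the job in; it is judged then, once.
The state is a dict: "time_s": time; "joint_positions": joint angles; "joint_velocities": joint speeds; "effort": joint torques, N m; "eef_pos": TCP position; "eef_rot": TCP orientation; "force": force on the tool from outside, world axes, zero at the start; "ft_torque": the same for the moment, N m; "gripper_width": opening from 0.0 (shut) to 1.0 (fully open); "finger_force": force on a finger pad.
Only numpy, scipy, OpenCV 4.12 (cv2) and the standard library are available. Lean on these libraries where they do the work, as an engineer would, in place of code of your own. Each camera call takes 0.05 s, during which the arm holds its last target. There are 200 camera calls.

## Task

Open the square solvent bottle: its child-resistant cap only clicks round when it is just turned, so press it down firmly, but never with more than about 22 N, while unscrewing it anticlockwise and letting it rise. Lift the cap off and set it down in the middle of the shallow steel dish, standing as it came off with its open side down, without dropping it. Leave the dish and all the other things on the bench where they are.

Things in the scene. Friction and masses are not known exactly. Their poses are not given: they have to be found in the camera images.
- cap_center (a point): The black fluted child-resistant cap on the bottle, 47 mm in diameter, 28 mm high, 40 g. This point is on its axis, half-way up, z along the axis. Unscrews anticlockwise seen from above. Once its thread is driven the cap rises 2.9 mm per radian, so a hand kept at one height soon presses too hard. While it is gripped its pose is not measured.
- cap_top (a point): Centre of the cap's flat top, 14 mm above its centre. Pressing sinks the cap 3.2 mm against a spring (6 N at first, 12 N at the bottom), then it is stiff. Only fully down do its teeth drive the thread, after 0 to 0.7 rad of idle turn at each new press: push with 16 to 21 N all through the turn. Pressed less, the teeth slip and click. Let go, the cap springs up again by 3 to 4 mm.
- bottle: White square plastic bottle, 64 x 64 mm, in a square steel stand (foot 112 x 112 x 8 mm) fixed to the bench: it cannot turn or move. It may stand to the left or right. Origin at the centre of the underside of the foot, z up. Sloping shoulder 116 to 134 mm above the bench, then the round neck under the cap. The cap must not be pressed on the seal in its mouth with more than 25 N.
- bottle_mouth (a point): Centre of the bottle's mouth, on the rim of the neck and on the cap's axis, 160 mm above the bench, z up. With the cap closed its centre is 4.5 mm below this point. The thread must be driven through about 1.9 rad to come free, so more than one grasp is needed; after that the cap lifts straight off. A gentle pull (about 8 N) shows whether it is free.
- dish: Shallow round stainless dish, loose, 128 mm across the rim, 8 mm high, 250 g; origin at the centre of its underside.
- dish_floor (a point): Centre of the dish's flat inner floor (about 113 mm across), 2 mm above the bench, z up; a cap standing in the dish has its centre 14 mm above this point.
- tweezers: Bystander: steel tweezers lying on the bench, 122 x 8 x 9 mm; origin at the centre of its underside.
- brush: Bystander: flux brush with an aluminium handle lying on the bench, 165 x 10 x 8 mm; origin at the centre of its underside.
- solder_spool: Bystander: spool of solder wire standing on a flange, 60 mm in diameter, 40 mm high; origin at the centre of its underside.
- dispenser: Bystander: round white plunger dispenser with a steel top, 62 mm in diameter, 101 mm high; origin at the centre of its underside.
- tip_tin: Bystander: small round aluminium tin, 39 mm in diameter, 22 mm high; origin at the centre of its underside.
- screwdriver: Bystander: black-handled screwdriver lying on the bench, 160 mm long; origin under its middle.
- module: Bystander: small loose circuit board, 66 x 48 x 4 mm with low components; origin at the centre of its underside.
There are look-alikes about, which are no part of the job. What is shaped like the bottle but brown is not meant. Of the things shaped like the part that bears cap_center, the black one is meant.

How it is judged:
On the way:
1. the cap is off the neck: its centre is more than 25 mm above the bottle's mouth (z of cap_center in the frame of bottle_mouth above 0.025 m), for 0.1 s.
At the end, for the whole second after the job is handed in: The cap stands open side down (within 6 degrees) on the dish's floor, its centre within 25 mm of the dish's centre and 10 to 18 mm above the floor; the dish and every other loose thing are within 20 mm of where they began (horizontal distance between cap_center and dish_floor below 0.025 m and z of cap_center in the frame of dish_floor between 0.01 and 0.018 m and angle between cap_center's own z axis and vertical below 0.1 rad and distance of each of dish, tweezers, brush, solder_spool, dispenser, tip_tin, screwdriver, module from where it was at the start of the episode below 0.02 m); the robot touches nothing.
It fails at once if the cap is pressed on the mouth of the bottle with more than 26 N (contact force between cap and seal above 26 N).
It fails at once if the cap is dropped or thrown into the dish (it comes near the dish's floor at more than 0.5 m/s) (horizontal distance between cap_center and dish_floor below 0.08 m and z of cap_center in the frame of dish_floor below 0.04 m and linear speed of cap above 0.5 m/s).
It fails at once if the dish is pushed more than 20 mm (distance of dish from where it was at the start of the episode above 0.02 m).
It fails at once if another loose thing on the bench is moved more than 20 mm (distance of any of tweezers, brush, solder_spool, dispenser, tip_tin, screwdriver, module from where it was at the start of the episode above 0.02 m).
It also fails if it takes over 67 s, if anything falls off the work surface, if the arm or the gripper's body presses on something with over 40 N, if the wrist force passes 120 N, or if a joint passes its speed limit or range.

## Working session

There is one attempt and no reset: what is moved stays moved. The work goes in short steps, Python scripts to look and compute and a shell command to move; the robot and the scene stay as the last step left them, time stands still between calls to the robot, and variables do not carry over. Pictures are saved under pics/ and viewed, at most 10 in all, crops included, and the job is handed in when it is done.

```bash
mkdir -p pics
cat > h.py <<'E'
import numpy as np, cv2
from scipy.spatial.transform import Rotation as R
from cell import robot
def grab(n):
    s=robot.sense(); f=robot.grab_frame(n)
    if n=="wrist":
        T=np.eye(4);T[:3,:3]=R.from_rotvec(s["eef_rot"]).as_matrix();T[:3,3]=s["eef_pos"];f["T"]=T@np.array(f["mount"])
    else:
        T=np.eye(4);o=np.array(f["orientation"],float)
        T[:3,:3]=o if o.shape==(3,3) else R.from_rotvec(o).as_matrix();T[:3,3]=f["xyz"];f["T"]=T
    return f
def cloud(f):
    h,w=f["range_z"].shape
    uv=np.stack(np.meshgrid(np.arange(w),np.arange(h)),-1).reshape(-1,1,2).astype(np.float64)
    n=cv2.undistortPoints(uv,np.array(f["mtx"],float),np.array(f["dist"],float)).reshape(h,w,2)
    z=f["range_z"][...,None]
    P=np.concatenate([n*z,z],-1)@f["T"][:3,:3].T+f["T"][:3,3]
    P[f["range_z"]==0]=np.nan
    return P
E
python3 - <<'E'
from h import *
s=robot.sense();print(s)
ims=[]
for n in("scene","top"):
    f=grab(n);np.savez(f"{n}.npz",P=cloud(f),im=f["image"]);cv2.imwrite(f"pics/{n}.png",f["image"][...,::-1]);print(n,f["xyz"],f["orientation"])
print(robot.pinch_z)
E
```

```text
{'time_s': 0.0, 'joint_positions': array([-1.08241960e+00,  3.85551727e-01,  6.58953747e-03, -4.93267252e-04,
       -1.19399678e+00, -2.58616603e-01]), 'joint_velocities': array([-0.0010664 , -0.0007821 ,  0.00031723,  0.00030632, -0.00050663,
       -0.00042054]), 'effort': array([ 1.01254547e-03, -3.92292380e+01,  1.88399971e+01,  4.18616563e+00,
       -4.64831974e-03, -2.66201754e-07]), 'eef_pos': array([ 0.14222657, -0.60798669,  0.23021115]), 'eef_rot': array([ 0.35978735, -3.12055602, -0.00342524]), 'force': array([ 0.01132513, -0.17393847,  0.24114113]), 'ft_torque': array([-0.00574013, -0.02004079,  0.03003273]), 'finger_force': 0.0, 'gripper_width': 0.9965797904557264}
scene [ 1.14311276 -0.36782751  0.69318706] [-1.97988166 -1.19961827  0.54874459]
top [ 0.39151445 -0.01478447  0.90255517] [-2.14310475  2.0881164  -0.20072221]
0.0187
```

View pics/top.png

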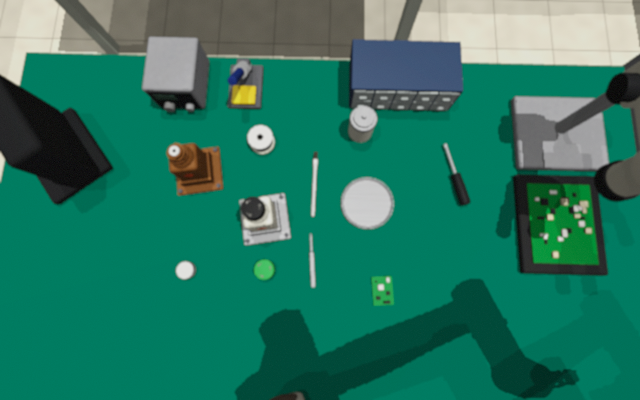

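View pics/scene.png

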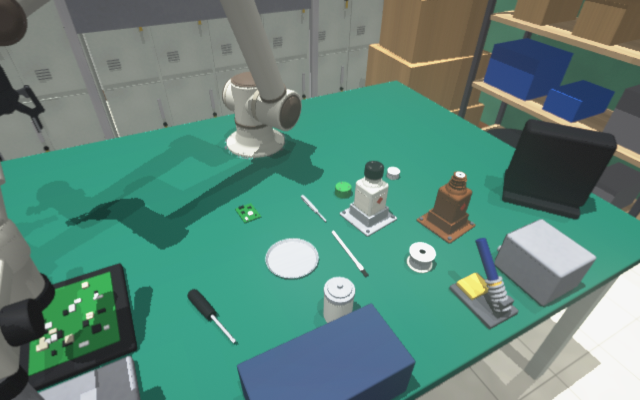

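Top view: the white bottle with the black cap is at (253,208). The look-alikes are the brown bottle with a white cap (176,152), a loose white cap (185,270) and a green one (264,270). The black cap on the white bottle fits the description. The dish is at (367,203). Next I'll measure these and take one enlarged crop.

Run:
```python
from h import *
d=np.load("top.npz");P=d["P"];im=d["im"].astype(int)
cv2.imwrite("pics/crop1.png",cv2.resize(d["im"][170:290,150:420,::-1],None,fx=2.8,fy=2.8,interpolation=cv2.INTER_CUBIC))
def fit(x,y):
    A=np.c_[2*x,2*y,np.ones_like(x)];c=np.linalg.lstsq(A,x*x+y*y,rcond=None)[0];return c[:2],np.sqrt(c[2]+c[:2]@c[:2])
for nm in("top","scene"):
    d=np.load(nm+".npz");P=d["P"];im=d["im"].astype(int)
    # cap: high points near bottle, dark
    bx=np.load("top.npz")["P"][208,253];
    m=(np.hypot(P[...,0]-bx[0],P[...,1]-bx[1])<.06)&(P[...,2]>.15)&(P[...,2]<.2)
    q=P[m]; top=np.nanpercentile(q[:,2],90); t=q[np.abs(q[:,2]-top)<.004]
    print(nm,"cap",bx,len(q),"top z",np.median(t[:,2]),"center",cv2.minEnclosingCircle(t[:,:2].astype(np.float32)),t[:,:2].mean(0))
    dx=np.load("top.npz")["P"][203,367]
    m=(np.hypot(P[...,0]-dx[0],P[...,1]-dx[1])<.09)&(P[...,2]>-.005)&(im[...,0]>110)&(im.max(-1)-im.min(-1)<40)
    q=P[m];print(" dish",dx,len(q),np.nanmedian(q[:,2]),cv2.minEnclosingCircle(q[:,:2].astype(np.float32)),q[:,:2].mean(0))
d=np.load("top.npz");P=d["P"]
for n,p in dict(brown=(176,150),spool=(261,139),brush=(314,185),tweez=(312,260),disp=(363,117),white=(185,270),green=(264,270),module=(383,290),scr=(458,180)).items(): print(n,P[p[1],p[0]].round(3))
# foot corners
for p in [(240,199),(284,195),(290,238),(244,243)]: print(P[p[1],p[0]].round(3))
```

```text
top cap [0.51080406 0.12781902 0.16928873] 456 top z 0.16935063487112623 center ((0.5112127661705017, 0.1297377496957779), 0.023279184475541115) [0.51094741 0.12963898]
 dish [ 0.55763466 -0.11978376  0.00243511] 2134 0.0021209793436355318 ((0.5597161650657654, -0.11949984729290009), 0.06580531597137451) [ 0.55870916 -0.11949292]
scene cap [0.51080406 0.12781902 0.16928873] 262 top z 0.16858771616979412 center ((0.5148205161094666, 0.12821781635284424), 0.023862993344664574) [0.51622016 0.12878317]
 dish [ 0.55763466 -0.11978376  0.00243511] 1659 0.001600170074288365 ((0.5549429655075073, -0.11432453244924545), 0.06961748749017715) [ 0.55675375 -0.1174968 ]
brown [0.63  0.297 0.163]
spool [0.704 0.144 0.038]
brush [0.598 0.012 0.009]
tweez [0.416 0.011 0.007]
disp [ 0.741 -0.099  0.099]
white [0.385 0.305 0.024]
green [0.389 0.121 0.029]
module [ 0.351 -0.158  0.004]
scr [ 0.615 -0.337  0.028]
[ 0.56   0.195 -0.002]
[0.571 0.085 0.008]
[0.467 0.066 0.004]
[0.452 0.177 0.   ]
```

View pics/crop1.png

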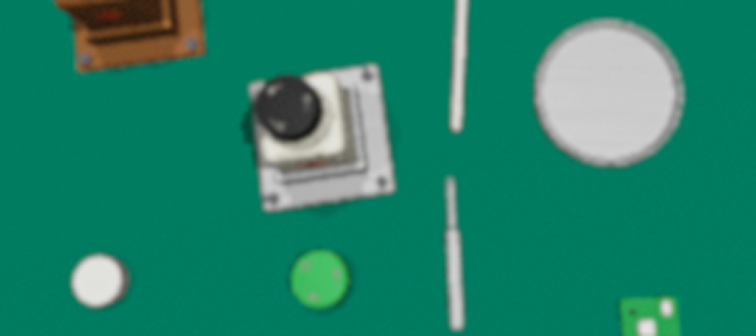

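The crop confirms that the black fluted cap sits on the white square bottle, crop (290,107). The cap axis is about (0.513, 0.129) with its top at 0.1695, which matches the closed height. The dish is at (0.558, -0.119).

```bash
python3 -m jog '[-40,48,0,0,0,0,-40,48,0,0,0,0,-40,48,0,0,0,0,-40,48,0,0,0,0,-40,48,0,0,0,0,-40,48,0,0,0,0,-40,48,0,0,0,0,-40,48,0,0,0,0,-40,48,0,0,0,0,-40,48,0,0,0,0,-40,48,0,0,0,0]' 1 
python3 -c "
from h import *
s=robot.sense();print(s['joint_positions'].round(3));M=R.from_rotvec(s['eef_rot']).as_matrix();print(M.round(3));print(M.T@(np.array([.513,.129,.235])-s['eef_pos'])*1000)"
```

```text
time_s: 1.48
eef_pos: [0.4508, 0.0079, 0.2313]
eef_rot: [-0.361, 3.121, 0.0]
force: [0.8, -0.9, 0.4]
gripper_width: 1.0
finger_force: 0.0
[ 0.38   0.084 -0.395 -0.    -1.091 -1.72 ]
[[-0.974 -0.228  0.   ]
 [-0.228  0.974  0.   ]
 [-0.     0.    -1.   ]]
[-88.21726867 103.70043204  -3.6643367 ]
```

```bash
python3 -m jog '[-44,52,0,0,0,0,-44,52,-2,0,0,0,0,0,0,0,0,0,0,0,0,0,0,0]' 1
python3 - <<'E'
from h import *
s=robot.sense();print(s['joint_positions'].round(3),s['eef_pos'],s['force'])
f=grab("wrist");P=cloud(f);im=f["image"]
cv2.imwrite("pics/w1.png",im[...,::-1])
m=(np.hypot(P[...,0]-.513,P[...,1]-.129)<.05)&(P[...,2]>.160)&(P[...,2]<.176)
q=P[m];print(len(q),np.median(q[:,2]),cv2.minEnclosingCircle(q[:,:2].astype(np.float32)),q.mean(0))
print(f["T"].round(3))
E
```

```text
time_s: 1.98
eef_pos: [0.5068, 0.117, 0.2324]
eef_rot: [0.361, -3.119, 0.001]
force: [0.1, 0.3, -0.0]
gripper_width: 1.0
finger_force: 0.0
[ 0.539  0.206 -0.243 -0.    -1.123 -1.879] [0.5067958  0.1170047  0.23238247] [ 0.09000271  0.26783682 -0.02168693]
3437 0.16929016160015833 ((0.5115154981613159, 0.13045541942119598), 0.023846587166190147) [0.50968759 0.12966054 0.16897552]
[[-0.228  0.935  0.272  0.436]
 [ 0.974  0.219  0.062  0.1  ]
 [-0.001  0.279 -0.96   0.375]
 [ 0.     0.     0.     1.   ]]
```

View pics/w1.png

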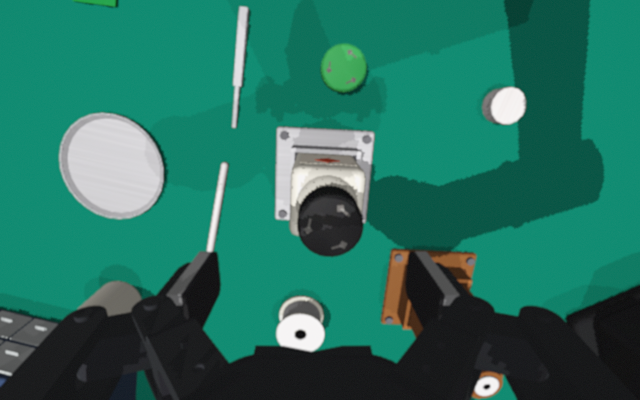

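The wrist view shows the black cap at (330,220) between the fingers. Its axis is at (0.512, 0.130).

```bash
python3 -m jog '[-8,11,0,0,0,0,0,0,20,0,0,0,0,0,25,0,0,0,0,0,25,0,0,0,0,0,12,0,0,0,0,0,0,0,0,0]' 1 
python3 -c "
from h import *
s=robot.sense();M=R.from_rotvec(s['eef_rot']).as_matrix();print(M.T@(np.array([.512,.1297,.136])-s['eef_pos'])*1000,s['force'],s['joint_positions'].round(2))"
```

```text
time_s: 2.78
eef_pos: [0.5126, 0.1293, 0.1509]
eef_rot: [0.359, -3.12, 0.001]
force: [1.1, -0.3, 0.9]
gripper_width: 1.002
finger_force: 0.0
[ 0.50563627  0.51178919 14.8769878 ] [ 1.14711808 -0.28171268  0.93377789] [ 0.55  0.3  -0.34  0.   -0.93 -1.9 ]
```

```bash
python3 -m jog '[0,0,8,0,0,0,0,0,7,0,0,0,0,0,0,0,0,0]' 1 
python3 -m jog '[0,0,0,0,0,0,0,0,0,0,0,0,0,0,0,0,0,0,0,0,0,0,0,0,0,0,0,0,0,0,0,0,0,0,0,0]' 0 100
```

```text
time_s: 3.15
eef_pos: [0.5124, 0.1295, 0.1358]
eef_rot: [0.36, -3.12, 0.0]
force: [0.4, 0.5, 0.6]
gripper_width: 1.001
finger_force: 0.0
time_s: 3.9
eef_pos: [0.5131, 0.1298, 0.1366]
eef_rot: [-0.36, 3.12, 0.0]
force: [0.8, -0.2, 3.3]
gripper_width: 0.528
finger_force: 101.7
```

```bash
python3 -m jog '[0,0,1,0,0,0,0,0,0,0,0,0]'; python3 -m jog '[0,0,1,0,0,0,0,0,0,0,0,0]';python3 -m jog '[0,0,1,0,0,0,0,0,0,0,0,0]'
```

```text
time_s: 4.15
eef_pos: [0.5132, 0.1298, 0.1359]
eef_rot: [-0.361, 3.119, 0.0]
force: [-0.6, 0.4, 5.7]
gripper_width: 0.528
finger_force: 102.1
time_s: 4.4
eef_pos: [0.5135, 0.1298, 0.1352]
eef_rot: [-0.361, 3.119, 0.0]
force: [-1.2, -1.4, 7.7]
gripper_width: 0.523
finger_force: 102.2
time_s: 4.65
eef_pos: [0.5137, 0.1299, 0.1347]
eef_rot: [-0.361, 3.118, 0.0]
force: [-1.5, 0.6, 9.2]
gripper_width: 0.526
finger_force: 102.5
```

```bash
python3 -m jog '[0,0,1,0,0,0,0,0,0,0,0,0]'; python3 -m jog '[0,0,0.7,0,0,0,0,0,0,0,0,0]';python3 -m jog '[0,0,0.6,0,0,0,0,0,0,0,0,0]'
```

```text
time_s: 4.9
eef_pos: [0.5138, 0.13, 0.1343]
eef_rot: [-0.362, 3.117, 0.0]
force: [-3.2, 0.1, 11.4]
gripper_width: 0.526
finger_force: 102.9
time_s: 5.15
eef_pos: [0.5139, 0.13, 0.134]
eef_rot: [-0.362, 3.117, 0.001]
force: [-4.0, -0.2, 13.4]
gripper_width: 0.53
finger_force: 103.1
time_s: 5.4
eef_pos: [0.5138, 0.1302, 0.1337]
eef_rot: [-0.362, 3.117, 0.001]
force: [-5.3, 1.1, 16.3]
gripper_width: 0.524
finger_force: 103.3
```

```bash
python3 -m jog '[0,0,0.4,0,0,0,0,0,0,0,0,0]'; python3 -m jog '[0,0,0,0,0,-6,0,0,0,0,0,-6,0,0,0,0,0,0]'
```

```text
time_s: 5.65
eef_pos: [0.5136, 0.1302, 0.1333]
eef_rot: [-0.362, 3.117, 0.001]
force: [-4.4, 0.3, 15.5]
gripper_width: 0.527
finger_force: 103.3
time_s: 6.02
eef_pos: [0.5139, 0.1301, 0.1327]
eef_rot: [-0.686, 3.062, 0.0]
force: [-1.3, 0.1, 13.5]
gripper_width: 0.526
finger_force: 102.6
```

```bash
python3 -m jog '[0,0,0.6,0,0,0,0,0,0,0,0,0]' - 115; python3 -m jog '[0,0,0.3,0,0,0,0,0,0,0,0,0]'
```

```text
time_s: 6.28
eef_pos: [0.514, 0.1301, 0.1325]
eef_rot: [-0.685, 3.062, 0.0]
force: [-3.0, 1.6, 15.0]
gripper_width: 0.522
finger_force: 115.8
time_s: 6.52
eef_pos: [0.514, 0.1301, 0.1325]
eef_rot: [-0.685, 3.062, 0.0]
force: [-3.4, 0.1, 15.3]
gripper_width: 0.527
finger_force: 116.0
```

```bash
python3 -m jog '[0,0,0.7,0,0,0,0,0,0,0,0,0]'; python3 -m jog '[0,0,0.1,0,0,-6,0,0,0.1,0,0,-6,0,0,0,0,0,0]'
```

```text
time_s: 6.78
eef_pos: [0.5141, 0.1301, 0.1323]
eef_rot: [-0.686, 3.061, -0.0]
force: [-4.5, 1.1, 17.7]
gripper_width: 0.526
finger_force: 116.4
time_s: 7.15
eef_pos: [0.514, 0.1301, 0.1325]
eef_rot: [-1.003, 2.973, -0.001]
force: [-5.0, 1.1, 18.8]
gripper_width: 0.524
finger_force: 116.7
```

```bash
python3 -m jog '[0,0,-0.2,0,0,-8,0,0,-0.2,0,0,-8]'
```

```text
time_s: 7.4
eef_pos: [0.5141, 0.1301, 0.1332]
eef_rot: [-1.412, 2.801, -0.002]
force: [-5.3, -0.2, 20.7]
gripper_width: 0.527
finger_force: 116.8
```

```bash
python3 -c "
from h import *
s=robot.sense();print(s['ft_torque'],s['force'],s['joint_positions'][5])"
```

```text
[-0.01947051  1.70403981 -0.10601209] [-5.28509377 -0.2323437  20.71623531] -1.1932105727362836
```

```bash
python3 -m jog '[0,0,-0.6,0,0,-8,0,0,-0.5,0,0,-8,0,0,-0.4,0,0,-8]'
```

```text
time_s: 7.78
eef_pos: [0.5142, 0.13, 0.1345]
eef_rot: [-1.964, 2.447, -0.004]
force: [-4.4, -0.7, 19.8]
gripper_width: 0.522
finger_force: 116.3
```

```bash
python3 -m jog '[0,0,-0.5,0,0,-8,0,0,-0.4,0,0,-8,0,0,-0.4,0,0,-8]'; python3 -m jog '[0,0,-0.45,0,0,-8,0,0,-0.4,0,0,-8]'
```

```text
time_s: 8.15
eef_pos: [0.5145, 0.13, 0.1358]
eef_rot: [-2.43, 1.985, -0.006]
force: [-4.9, -0.8, 18.5]
gripper_width: 0.522
finger_force: 116.1
time_s: 8.4
eef_pos: [0.5147, 0.1301, 0.1366]
eef_rot: [-2.682, 1.628, -0.007]
force: [-3.4, -0.2, 18.4]
gripper_width: 0.524
finger_force: 116.0
```

```bash
python3 -m jog '[0,0,-0.4,0,0,-8,0,0,-0.4,0,0,-8]'; python3 -m jog '[0,0,-0.4,0,0,-8,0,0,-0.4,0,0,-8]';  python3 -c "
from h import *
s=robot.sense();print(s['ft_torque'],s['force'],s['joint_positions'][5])"
```

```text
time_s: 8.65
eef_pos: [0.5148, 0.1302, 0.1374]
eef_rot: [-2.883, 1.239, -0.008]
force: [-3.6, -1.6, 19.0]
gripper_width: 0.522
finger_force: 116.0
time_s: 8.9
eef_pos: [0.5149, 0.1304, 0.1382]
eef_rot: [-3.028, 0.825, -0.009]
force: [-2.3, -0.5, 18.5]
gripper_width: 0.526
finger_force: 116.0
[ 0.05996502  0.91064291 -0.09904404] [-2.31934993 -0.46672211 18.48867888] 0.48231815972863046
```

```bash
python3 -m jog '[0,0,-0.3,0,0,-8,0,0,-0.2,0,0,-8]'; python3 -m jog '[0,0,-0.3,0,0,-8,0,0,-0.2,0,0,-8]'
```

```text
time_s: 9.15
eef_pos: [0.5151, 0.1305, 0.1389]
eef_rot: [-3.114, 0.396, -0.01]
force: [-4.4, 1.0, 19.6]
gripper_width: 0.523
finger_force: 116.3
time_s: 9.4
eef_pos: [0.5152, 0.1308, 0.1397]
eef_rot: [-3.139, -0.042, -0.012]
force: [-4.6, 1.6, 21.1]
gripper_width: 0.522
finger_force: 116.5
```

```bash
python3 -m jog '[0,0,-2,0,0,0,0,0,-2,0,0,0,0,0,-2,0,0,0,0,0,0,0,0,0]'; python3 -m jog '[0,0,-2,0,0,0,0,0,-1,0,0,0,0,0,0,0,0,0]'
```

```text
time_s: 9.9
eef_pos: [0.5143, 0.1303, 0.143]
eef_rot: [-3.14, -0.033, -0.007]
force: [0.4, 0.5, 6.9]
gripper_width: 0.519
finger_force: 116.2
time_s: 10.28
eef_pos: [0.5128, 0.1296, 0.1443]
eef_rot: [-3.141, -0.032, -0.0]
force: [1.0, 0.4, 2.8]
gripper_width: 0.528
finger_force: 117.0
```

```bash
python3 -m jog '[0,0,-1,0,0,0,0,0,-1,0,0,0,0,0,0,0,0,0]'; python3 -m jog '[0,0,-1,0,0,0,0,0,0,0,0,0]'
```

```text
time_s: 10.65
eef_pos: [0.512, 0.1293, 0.1457]
eef_rot: [3.141, 0.031, -0.003]
force: [0.3, 0.0, -1.3]
gripper_width: 0.524
finger_force: 117.0
time_s: 10.9
eef_pos: [0.5128, 0.1298, 0.1472]
eef_rot: [-3.141, -0.032, -0.0]
force: [0.0, 0.3, -0.2]
gripper_width: 0.517
finger_force: 117.8
```

The last millimetres rose freely at about 0 N, so the cap is free. Lifting it now and checking.

```bash
python3 -m jog '[0,0,-10,0,0,0,0,0,-25,0,0,0,0,0,-25,0,0,0,0,0,-10,0,0,0,0,0,0,0,0,0,0,0,0,0,0,0]'
python3 - <<'E'
from h import *
s=robot.sense();print(s['joint_positions'].round(3),s['eef_pos'])
f=grab("scene");cv2.imwrite("pics/s2.png",cv2.resize(f["image"][60:260,230:500,::-1],None,fx=2.8,fy=2.8))
P=cloud(f);np.savez("s2.npz",P=P,im=f["image"])
E
```

```text
time_s: 11.65
eef_pos: [0.512, 0.1293, 0.2163]
eef_rot: [3.141, 0.032, -0.003]
force: [-0.1, -1.2, -1.3]
gripper_width: 0.522
finger_force: 117.8
[ 0.555  0.233 -0.25  -0.    -1.089  1.037] [0.51202493 0.1293417  0.21632318]
```

View pics/s2.png

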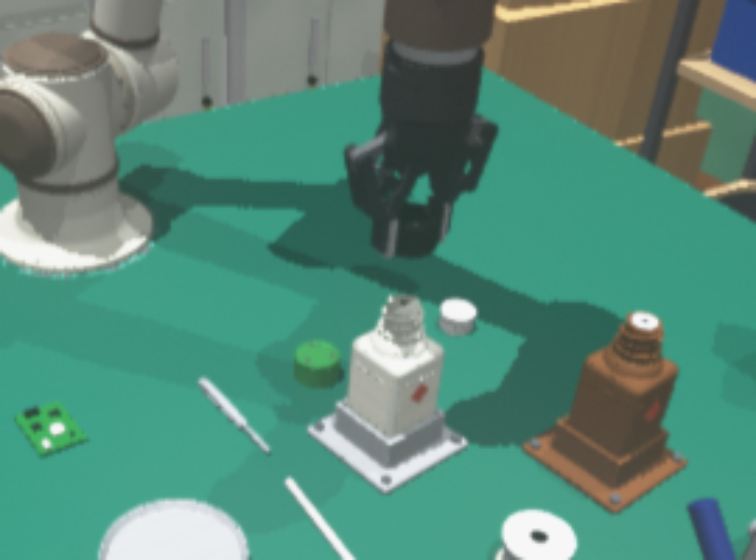

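The cap is in the fingers at crop (405,230) and the neck is bare at (403,310). Moving over the dish.

```bash
python3 -m jog '[8,40,0,0,0,0,8,42,0,0,0,0,8,42,0,0,0,0,8,42,0,0,0,0,8,42,0,0,0,0,6,40,0,0,0,0,0,0,0,0,0,0,0,0,0,0,0,0]'
python3 - <<'E'
from h import *
s=robot.sense();M=R.from_rotvec(s['eef_rot']).as_matrix();print(s['joint_positions'].round(3),s['eef_pos'],M.T@(np.array([.558,-.119,.10])-s['eef_pos'])*1000, np.degrees(np.arccos(-M[2,2])))
f=grab("scene");P=cloud(f);x=P.reshape(-1,3)
q=x[(np.hypot(x[:,0]-s['eef_pos'][0],x[:,1]-s['eef_pos'][1])<.03)&(x[:,2]>.1)&(x[:,2]<.3)]
print("lowest",np.nanpercentile(q[:,2],[0,1,3,5,10]))
E
```

```text
time_s: 12.7
eef_pos: [0.5633, -0.1173, 0.2164]
eef_rot: [-3.141, -0.031, 0.003]
force: [0.0, -1.3, -0.4]
gripper_width: 0.523
finger_force: 117.8
[ 0.076  0.313 -0.139 -0.    -1.121  1.515] [ 0.56329947 -0.11729033  0.21638502] [ -5.12115242   1.62439773 116.394224  ] 0.10448795941652675
lowest [0.2191834  0.22065889 0.22254706 0.22398043 0.22789472]
```

```bash
python3 -m jog '[-5,1.6,20,0,0,0,0,0,30,0,0,0,0,0,30,0,0,0,0,0,30,0,0,0,0,0,30,0,0,0,0,0,20,0,0,0,0,0,10,0,0,0,0,0,10,0,0,0,0,0,10,0,0,0,0,0,0,0,0,0,0,0,0,0,0,0]'
```

```text
time_s: 14.12
eef_pos: [0.5592, -0.1192, 0.0277]
eef_rot: [3.141, 0.032, 0.002]
force: [0.5, 0.1, -0.3]
gripper_width: 0.518
finger_force: 117.8
```

```bash
python3 -m jog '[0,0,5,0,0,0,0,0,5,0,0,0,0,0,5,0,0,0,0,0,0,0,0,0]'
python3 - <<'E'
from h import *
f=grab("scene");cv2.imwrite("pics/s3.png",cv2.resize(f["image"][180:320,210:390,::-1],None,fx=4,fy=4))
E
```

```text
time_s: 14.62
eef_pos: [0.5584, -0.1191, 0.0117]
eef_rot: [3.141, 0.032, -0.002]
force: [-0.3, -0.8, -0.7]
gripper_width: 0.523
finger_force: 117.8
```

View pics/s3.png

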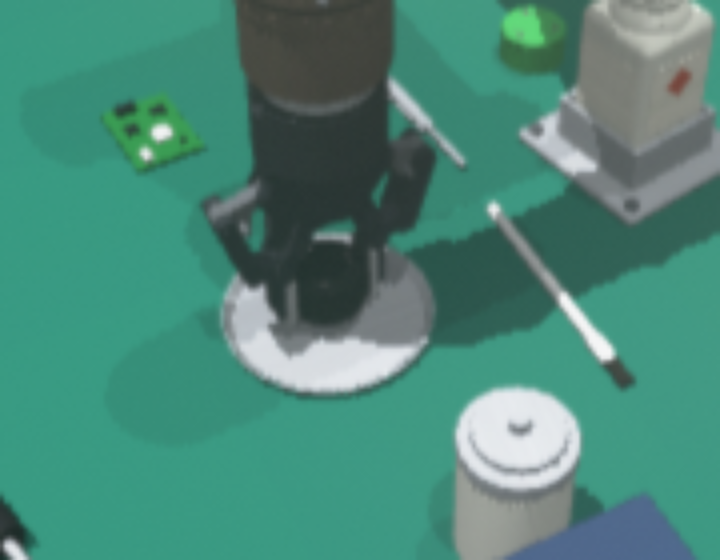

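The cap is just above the middle of the dish at crop (330,290). Now I'll feel for the floor.

```bash
python3 -m jog '[0,0,3,0,0,0,0,0,3,0,0,0,0,0,2,0,0,0,0,0,0,0,0,0]'; python3 -m jog '[0,0,2,0,0,0,0,0,0,0,0,0]'
```

```text
time_s: 15.18
eef_pos: [0.5586, -0.1191, 0.0041]
eef_rot: [3.141, 0.032, -0.001]
force: [0.7, -0.4, -0.9]
gripper_width: 0.524
finger_force: 117.8
time_s: 15.42
eef_pos: [0.5587, -0.1191, 0.0022]
eef_rot: [-3.141, -0.032, 0.0]
force: [0.5, 0.6, -0.7]
gripper_width: 0.521
finger_force: 117.8
```

```bash
python3 -m jog '[0,0,1.5,0,0,0,0,0,0,0,0,0]'; python3 -m jog '[0,0,1,0,0,0,0,0,0,0,0,0]'
```

```text
time_s: 15.68
eef_pos: [0.5587, -0.1191, 0.0007]
eef_rot: [-3.141, -0.032, 0.0]
force: [-0.8, -0.1, 0.0]
gripper_width: 0.523
finger_force: 117.8
time_s: 15.92
eef_pos: [0.5589, -0.1191, 0.0002]
eef_rot: [3.141, 0.032, 0.0]
force: [-0.8, 0.9, 3.7]
gripper_width: 0.525
finger_force: 119.5
```

```bash
python3 -m jog '[0,0,0,0,0,0,0,0,0,0,0,0,0,0,0,0,0,0,0,0,0,0,0,0]' 0.75; python3 -m jog '[0,0,-5,0,0,0,0,0,-10,0,0,0,0,0,-20,0,0,0,0,0,-30,0,0,0,0,0,-40,0,0,0,0,0,-40,0,0,0,0,0,0,0,0,0]'
python3 - <<'E'
from h import *
f=grab("scene");cv2.imwrite("pics/s4.png",cv2.resize(f["image"][180:320,210:390,::-1],None,fx=4,fy=4))
f=grab("wrist");P=cloud(f);x=P.reshape(-1,3);x=x[np.hypot(x[:,0]-.558,x[:,1]+.119)<.05]
q=x[(x[:,2]>.024)&(x[:,2]<.045)];print(len(q),np.median(q[:,2]),cv2.minEnclosingCircle(q[:,:2].astype(np.float32)),q.mean(0))
E
```

```text
time_s: 16.42
eef_pos: [0.5587, -0.1191, -0.0003]
eef_rot: [3.141, 0.032, -0.0]
force: [0.7, -0.6, -1.2]
gripper_width: 0.753
finger_force: 0.0
time_s: 17.3
eef_pos: [0.5612, -0.1192, 0.1495]
eef_rot: [3.141, 0.033, 0.015]
force: [-0.0, -0.1, -0.5]
gripper_width: 0.75
finger_force: 0.0
2274 0.0300525044283787 ((0.55625319480896, -0.11937816441059113), 0.023628005757927895) [ 0.55741054 -0.11946979  0.02991953]
```

View pics/s4.png

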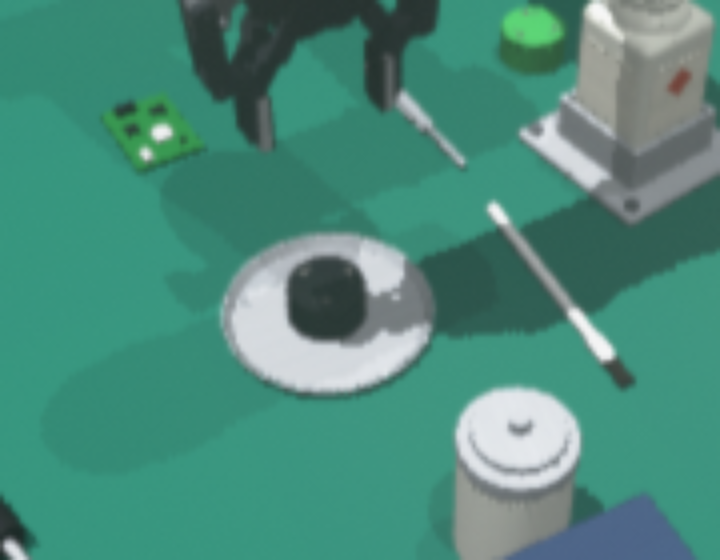

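The cap stands upright in the middle of the dish at crop (327,297). Its top is at 0.030 m as expected, and its centre is about 2 mm from the dish's centre. The gripper is clear.

```bash
python3 -c "
from cell import robot
print(robot.job_done())"
```

```text
the job is handed in; nothing more can be done
None
```

The bottle is open and its black cap stands open side down about 2 mm from the middle of the dish; I handed the job in after about 17 s of robot time, with no verdict returned.

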